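# Clamp a bicycle tube in the saw guide with its ratchet lever

## Robot

A 7-joint arm with a two-finger parallel gripper is mounted at the origin on the work surface. World frame = base frame: x ahead of the robot, y to its left, z up, the work surface at z = 0. Lengths are in mm, angles in rad, forces in N, time in s.
With the tool pointing down it reaches from about 400 to 850 mm from the base axis. Payload 4.4 kg.
Tool frame: the origin (TCP) lies where the fingers leave the gripper's body, on its centre line; the fingertips stand 97 mm ahead of it and the grasp point (between the pads) lies 78 mm ahead of it; x points along the fingers, y is the direction in which the jaws open and shut, and the axes are right-handed (so a half turn about x gives the same grasp; the last joint's range is limited). The gripper opens to 94 mm and grips with 3 to 60 N. Pads are 16 mm wide; open, the fingers measure 119 mm over their backs; the gripper's body (75 mm by 177 mm) begins 78 mm behind the grasp point.
Start: joints at [-0.066, 0.628, 0.038, 1.517, -0.027, 0.996, -0.02], TCP at [650.013, 0.025, 302.678] pointing down, gripper open.
Joint ranges: [-3.06, 3.06], [-0.37, 2.12], [-1.25, 1.32], [0.18, 2.47], [-1.1, 4.24], [0.23, 1.98], [-2.94, 2.94]. Speed limits (rad/s): [2.57, 2.57, 3.14, 3.14, 3.14, 3.14, 3.14].

## Interface

Orientations are given as a rotation vector (axis times angle).
In Python, from plant import robot, viewer gives the robot as it stands. The module is installed in compiled form; this text tells all that it offers.
- The arm moves only by the tool jog_arm, never from a script. Its argument "increments" is a list of rows, each a list of 3 entries, a list of its own where there are three numbers: the shift along the tool's x, y, z in mm, then the turn about the tool's x in degrees, then the opening in per cent of the stroke, from 0 (shut) to 100 (fully open). A call has 1 to 8 rows; each row shifts and turns the commanded pose from where the row before left it, along the tool's axes as they then stand; what a row does not reach is not made up. A row lasts 1/12 s, in which the tool goes at most 41.7 mm and 7.16 degrees, less where a joint would pass 70% of its speed; a pose out of reach is approached as far as the arm can. A call with a gripper value outside its range is refused whole. The fingers move at their own pace and stop on an object; the grip force is fixed at half the most. Time passes only in rows, so rows that do not move let the fingers close. It gives the time, the measured TCP pose, the force and the opening at its end, in the units of the state.
- robot.read_state(): the state, without advancing time (a new reading comes with each control period).
- viewer.capture(name): name is "scene" or "side" or "wrist"; returns the picture (420x560x3 uint8, red, green, blue); there is no depth.
- viewer.calibration(name): a dict with "vertical_fov" (degrees; the focal length in pixels is half the picture's height over the tangent of half this angle, whatever the lens; pixels are square), "cx", "cy" (the principal point, pixels), "pose" (4x4, takes a point from camera to world coordinates). Camera axes: x right, y down, z forward; pixel columns grow to the right and rows downward; lengths in mm; the calibration is good to about 2 mm. A picture is of the moment at which its call begins: read the wrist's pose just before it. calibration takes no time and is no camera call; for the wrist camera it gives the pose at the moment of the call.
- robot.finish_job(): hands the job in, once; it reports no verdict.
Trained networks look in the newest picture that a camera, given by its name, has taken for a name from the list of things; names that differ only in an ending like _2 or _b are one class to them, and where a whole thing is asked for, a point or a joint stands for the part that bears it (a point fixed in the world has none). Each returns a list of dicts, best first, with "confidence" (0 to 1); they miss things now and then, are a little off and sometimes report something else, mostly with a low value. They report only what shows in the picture. A call takes as long as a camera call.
- viewer.boxes_of(camera, query): "at" ([x, y, z] in mm, in the coordinates of the camera as it stood for that picture, good to about 4 mm: the middle of the surface that is visible of it).
The state is a dict: "time": time; "q": joint angles; "dq": joint speeds; "effort": joint torques, N m; "ee_pos": TCP position; "tcp_rot": TCP orientation; "contact_force": force on the tool from outside, world axes, zero at the start; "ft_torque": the same for the moment, N m; "opening": finger opening in mm.
Only numpy, scipy, OpenCV 4.12 (cv2) and the standard library are available. Lean on these libraries where they do the work, as an engineer would, in place of code of your own. Each camera call takes 0.05 s, during which the arm holds its last target.

## Task

Get the tube ready for cutting: slide it along its bed until its end is fully home against the brass length stop, then clamp it there with the black ratchet lever. The saw posts leave no room for a whole turn, so tighten clockwise, and short of leaning hard on a post lift the lever off its serrations, swing it back, let it drop in again and turn on, until turning it takes about 12 N at the end knob (never 16 N, or the pad dents the tube). Leave the lever dropped in, let go, and leave the other things on the bench where they are.

Things in the scene. Friction and masses are not known exactly. Their poses are not given: they have to be found in the camera images.
- guide: Tube saw guide bolted to the bench: base plate 124 x 150 x 12 mm, steel V bed, aluminium saw posts 132 mm high, blue C frame (top 88 mm up) over the bed. Origin: on the bench, under the lever's axis. z up; +y along the tube, away from the length stop; -x is the lever's side. In mm, along its axes: posts at |x| 26 to 36, |y| 48 to 60; nothing but the tube lies beyond y = 75.
- stop_face (a point): Centre of the brass length stop's face, 95 mm from the guide's origin towards its -y, 36 mm above the bench; the face looks to the guide's +y. The plate is 32 mm wide, 8 mm thick, 58 mm high. The tube's end is to touch it.
- tube_stop_end (a point): Centre of the tube's end face on the side of the stop.
- tube_free_end (a point): Centre of the tube's other end face, about 36 mm above the bench; it stands 30 to 70 mm out beyond the base plate and can be pushed on.
- hub (a point): Point on the lever's vertical turning axis, 110 mm above the bench. Turning clockwise seen from above tightens. The 12 mm round arm fetches up against the front saw posts when it points about 47 degrees to either side of the guide's -x axis.
- lever: Turning part of the lever: origin on the vertical axis, 88 mm up; its -x axis points along the arm to the knob. Turning takes about 6 N at the knob (5 to 7) while the pad is clear, (a friction collar holds the spindle); once the pad meets the tube this climbs by 0.2 to 0.4 N per degree. Reaching 12 N takes 95 to 150 degrees from the start (it differs each time): more than one stroke.
- grip (a point): Centre of the black ball knob, 20 mm in diameter, at the lever's end: 95 mm from the axis, 122 mm above the bench when dropped in. The arm slopes down from it to the hub.
- lever_lift (a joint): Lift of the lever off its serrations, m: 0 dropped in, about 0.006 on the tooth tips, 0.010 fully up. Teeth every 22.5 degrees, some 2 degrees of play. Lifting at the knob takes 5 to 8 N against a spring, more under turning load. Above 0.006 it swings freely and leaves the spindle alone. Let go, it drops in, or, if it stands on a tooth tip, drops when turned a few degrees.
- pad: Clamp pad, a steel block 34 x 34 x 8 mm faced with rubber, under the C frame's arm; origin at the centre of its lower face, which moves down on to the tube (top about 50 mm above the bench) as the lever is tightened.
- tube: Loose aluminium tube, 28.6 mm in diameter, 200 mm long, about 0.25 kg, lying in the V bed; origin at its centre, 35 to 37 mm above the bench (the bed's packing differs), axis along its y. It starts with its end 15 to 35 mm from the stop and slides along the bed with 2 to 3 N; until it is clamped the pad stands clear above it.
- hacksaw_mid (a point): A hacksaw lying on the bench, 390 mm long, 95 mm wide, 22 mm high; centre. Leave alone.
- oil_can_mid (a point): A can, 66 mm in diameter, 125 mm high, standing; centre. Leave alone.
- spanner_mid (a point): A spanner 180 mm long lying flat; centre. Leave alone.
- offcut_mid (a point): A short piece of tube, 28.6 mm in diameter, 35 mm high, standing on end; centre. Leave alone.
- posts: The four pairs of upright aluminium saw posts, standing on the guide's base plate; same origin and axes as the guide. They are thin: do not force the lever against them.

How it is judged (in metres and radians):
On the way, in this order (a step that is already met when the one before it is completed fails the run):
1. the tube's end is home against the stop, not yet clamped (horizontal distance between tube_stop_end and stop_face below 0.002 m and contact force between pad and tube below 20 N), for 0.1 s.
2. the lever is lifted clear of its serrations (value of joint lever_lift above 0.006 m), for 0.1 s.
3. the lever is dropped in again and the tube is clamped (value of joint lever_lift below 0.002 m and contact force between pad and tube above 85 N), for 0.2 s.
At the end, for the whole second after the job is handed in: The tube's end is within 2.5 mm of the stop's face, the pad presses on the tube with more than 85 N (the lever was turned with more than about 10 N at its knob), the lever is dropped into its serrations (less than 2 mm up), the tube is at rest (all of step 3 and horizontal distance between tube_stop_end and stop_face below 0.0025 m and linear speed of tube below 0.01 m/s); the robot touches nothing.
It fails at once if the pad dents the tube (more than 260 N, reached at about 17 N at the lever's knob) (contact force between pad and tube above 260 N).
It fails at once if the lever is forced against the saw posts (more than 60 N) (contact force between lever and posts above 60 N).
It fails at once if the hacksaw, the can, the spanner or the offcut is moved by more than 20 mm (distance of any of hacksaw_mid, oil_can_mid, spanner_mid, offcut_mid from where it was at the start of the episode above 0.02 m).
It also fails if it takes over 72 s, if anything falls off the work surface, if the arm or the gripper's body presses on something with over 40 N, if the wrist force passes 120 N, or if a joint passes its speed limit or range.

## Working session

There is one attempt and no reset: what is moved stays moved. The work goes in short steps, Python scripts to look and compute and a tool call to move; the robot and the scene stay as the last step left them, time stands still between calls to the robot, and variables do not carry over. Pictures are saved under pics/ and viewed, and the job is handed in when it is done.

Besides the shell and the picture viewer there is one more tool, called after "Call:" by a JSON object that holds its "method" and its "body". jog_arm: Moves the arm, as the interface text tells. Its arguments: {"type":"object","properties":{"increments":{"type":"array","items":{"type":"array"}}},"required":["increments"]}

```bash
mkdir -p pics; cat > h.py <<'E'
import numpy as np,cv2
from plant import robot,viewer
from scipy.spatial.transform import Rotation as R
def snap(cam,name):
    im=viewer.capture(cam); cv2.imwrite(f'pics/{name}.png',im[:,:,::-1]); return im
def K(cam):
    c=viewer.calibration(cam); f=210/np.tan(np.radians(c['vertical_fov'])/2); return f,c['cx'],c['cy'],np.array(c['pose'])
def ray(cam,u,v):
    f,cx,cy,P=K(cam); d=P[:3,:3]@np.array([(u-cx)/f,(v-cy)/f,1]); return P[:3,3],d
def atz(cam,u,v,z):
    o,d=ray(cam,u,v); return o+d*(z-o[2])/d[2]
def proj(cam,p):
    f,cx,cy,P=K(cam); c=P[:3,:3].T@(np.array(p)-P[:3,3]); return np.array([f*c[0]/c[2]+cx,f*c[1]/c[2]+cy])
def tow(cam,at):
    P=K(cam)[3]; return P[:3,:3]@np.array(at)+P[:3,3]
def tri(a,b):
    (o1,d1),(o2,d2)=a,b; d1=d1/np.linalg.norm(d1);d2=d2/np.linalg.norm(d2)
    A=np.stack([d1,-d2],1); t=np.linalg.lstsq(A,o2-o1,rcond=None)[0]
    p,q=o1+d1*t[0],o2+d2*t[1]; return (p+q)/2,np.linalg.norm(p-q)
def st():
    s=robot.read_state(); print('t',s['time'],'p',np.round(s['ee_pos'],1),'R\n',np.round(R.from_rotvec(s['tcp_rot']).as_matrix(),3),'F',np.round(s['contact_force'],1),'op',s['opening']); return s
E
python3 - <<'E'
from h import *
np.set_printoptions(suppress=True,precision=2)
for c in ['scene','side','wrist']:
    snap(c,c+'0'); print(c,K(c))
    for q in ['guide','lever','grip','tube','tube_free_end','hub','stop_face','pad']:
        if c=='wrist' and q in('pad','stop_face'): continue
        print(c,q,[(round(r['confidence'],2),tow(c,r['at']).round(0)) for r in viewer.boxes_of(c,q)[:2]])
st()
E
```

```text
scene (np.float64(409.3179652801673), 273.89793659052583, 209.20219087087142, array([[   0.18,    0.82,   -0.55, 1080.16],
       [   0.98,   -0.14,    0.11,  -84.61],
       [   0.01,   -0.56,   -0.83,  919.49],
       [   0.  ,    0.  ,    0.  ,    1.  ]]))
scene guide [(0.75, array([624., -77.,  44.]))]
scene lever [(0.72, array([588., -66., 108.]))]
scene grip [(0.73, array([590., -67., 113.]))]
scene tube [(0.74, array([609., -29.,  48.]))]
scene tube_free_end [(0.6, array([606., -31.,  45.]))]
scene hub [(0.76, array([622., -79.,  46.]))]
scene stop_face [(0.77, array([619., -75.,  44.]))]
scene pad []
side (np.float64(539.2577491258124), 285.3101761045815, 202.69643112750688, array([[   0.88,   -0.37,    0.29,  211.53],
       [  -0.47,   -0.68,    0.57, -611.04],
       [  -0.02,   -0.64,   -0.77,  992.41],
       [   0.  ,    0.  ,    0.  ,    1.  ]]))
side guide [(0.58, array([570., -90.,  55.]))]
side lever [(0.91, array([577., -72., 115.]))]
side grip [(0.77, array([579., -69., 110.])), (0.36, array([589., -95.,  47.]))]
side tube [(0.86, array([590., -94.,  48.]))]
side tube_free_end [(0.97, array([591., -94.,  50.])), (0.63, array([580., -70., 111.]))]
side hub [(0.91, array([571., -88.,  51.]))]
side stop_face [(0.75, array([573., -84.,  53.]))]
side pad []
wrist (np.float64(321.38590847945835), 280.1738728111556, 202.05767301860408, array([[  1.  ,   0.  ,   0.  , 650.21],
       [  0.  ,  -0.96,  -0.27,  76.34],
       [  0.  ,   0.27,  -0.96, 386.34],
       [  0.  ,   0.  ,   0.  ,   1.  ]]))
wrist guide [(0.74, array([601., -55.,  92.]))]
wrist lever [(0.64, array([588., -61., 114.]))]
wrist grip [(0.68, array([586., -62., 116.]))]
wrist tube [(0.62, array([606.,  -7.,  49.]))]
wrist tube_free_end [(0.79, array([602.,  -4.,  55.]))]
wrist hub [(0.58, array([601., -49.,  89.]))]
t 1.25 p [650.    0.  302.7] R
 [[ 0.  1. -0.]
 [ 0. -0. -1.]
 [-1.  0. -0.]] F [-0.6 -0.2  0.2] op 94.14100664494394
```

View pictures.

View pics/scene0.png

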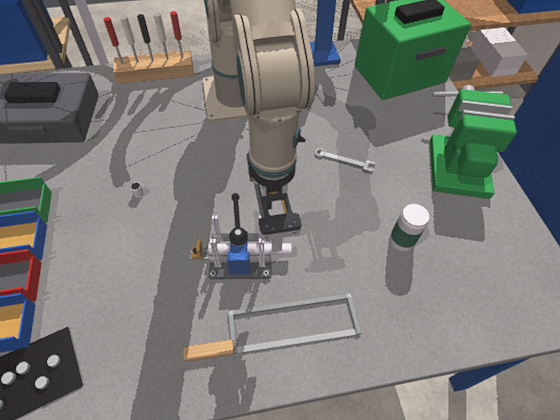

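View pics/side0.png

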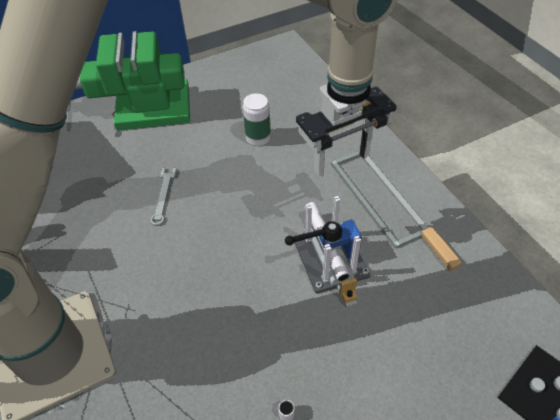

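View pics/wrist0.png

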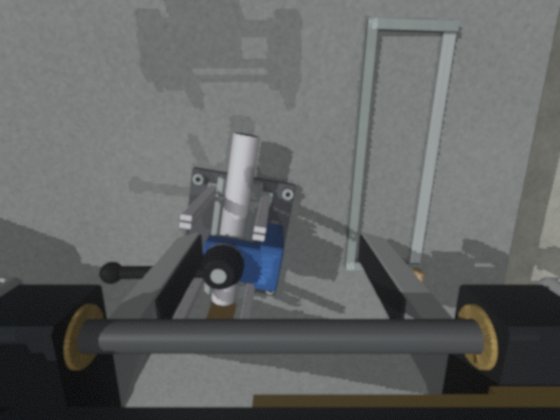

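```bash
python3 - <<'E'
import cv2
def z(n,x,y,w,h,s): cv2.imwrite(f'pics/{n}z.png',cv2.resize(cv2.imread(f'pics/{n}.png')[y:y+h,x:x+w],None,fx=s,fy=s,interpolation=cv2.INTER_CUBIC))
z('scene0',180,185,130,100,6)
z('side0',270,190,120,120,5)
z('wrist0',90,110,220,210,3)
E
```

```text
(no output)
```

View pics/scene0z.png

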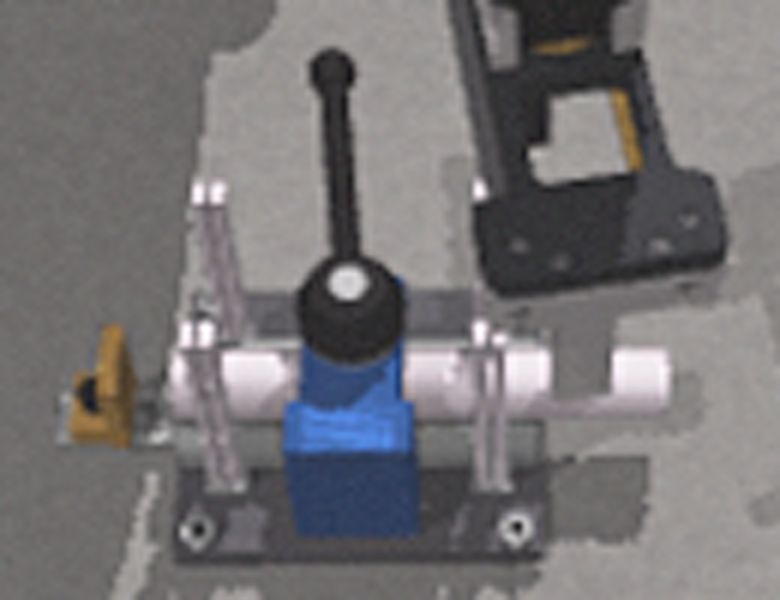

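View pics/side0z.png

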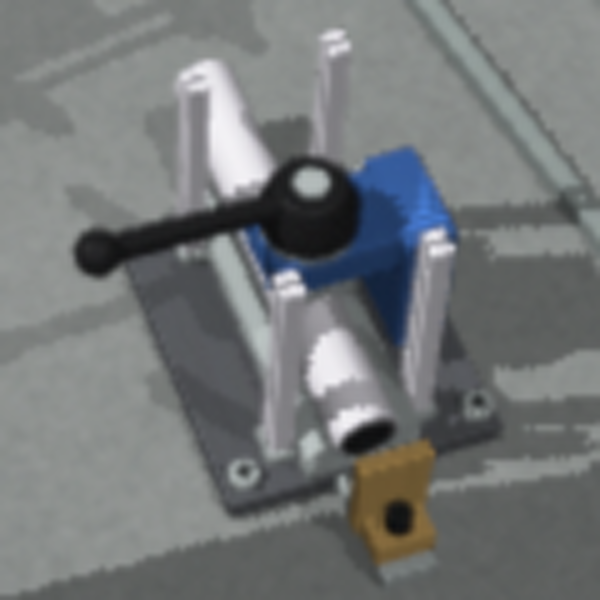

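View pics/wrist0z.png

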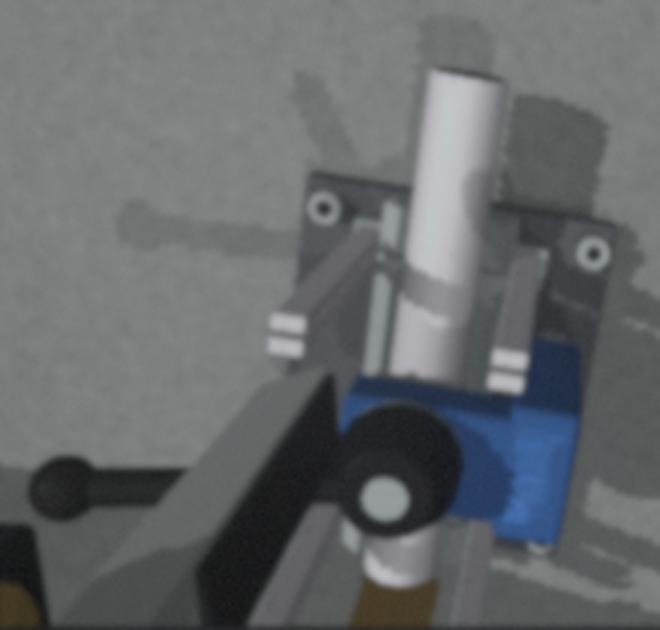

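```bash
python3 - <<'E'
from h import *
np.set_printoptions(suppress=True,precision=1)
S=lambda x,y:('scene',180+x/6,185+y/6)
D=lambda x,y:('side',270+x/5,190+y/5)
W=lambda x,y:('wrist',90+x/3,110+y/3)
def T(n,*vs):
    A=np.zeros((3,3));b=np.zeros(3);L=[]
    for v in vs:
        o,d=ray(*v);d=d/np.linalg.norm(d);M=np.eye(3)-np.outer(d,d);A+=M;b+=M@o;L.append((o,d,M))
    p=np.linalg.solve(A,b);print(n,p,[round(float(np.linalg.norm(M@(p-o))),1) for o,d,M in L]);return p
T('knob',S(332,72),D(98,252),W(63,488))
T('knobSD',S(332,72),D(98,252)); T('knobDW',D(98,252),W(63,488))
T('cap',S(347,282),D(313,182),W(384,498))
T('bolt1',W(323,208));
''' '''
for v in [W(323,208),W(594,254),S(515,527),S(198,530),D(478,403),D(243,473)]: print('bolt z14',atz(*v,14))
# posts tops pair centre z132
T('post-x+y',W(288,335),D(193,82),)
T('post+x+y',W(508,370),S(488,335),D(333,42))
T('post-x-y',S(210,193),D(288,285))
T('post+x-y',S(198,335),D(437,242))
T('freeendtop',W(466,73),S(668,350))
for v in [W(466,73)]: print(atz(*v,50))
for v in [W(430,70),W(504,80)]: print('edge',atz(*v,38))
E
```

```text
knob [499.3 -61.  121.9] [2.8, 0.4, 2.6]
knobSD [500.  -59.5 118.8] [0.2, 0.2]
knobDW [498.  -62.2 123.9] [0.3, 0.3]
cap [594.1 -68.1 115.4] [2.3, 0.2, 2.3]
bolt1 [665.8  88.3 445.9] [0.0]
bolt z14 [553.    1.6  14. ]
bolt z14 [659.6 -17.1  14. ]
bolt z14 [660.6 -13.4  14. ]
bolt z14 [ 639.5 -138.8   14. ]
bolt z14 [ 638.7 -139.7   14. ]
bolt z14 [ 533.9 -121.5   14. ]
post-x+y [571.1 -10.7 131.2] [0.4, 0.4]
post+x+y [633.8 -19.9 129.6] [2.3, 2.4, 1.2]
post-x-y [ 554.6 -113.5  126.8] [0.1, 0.1]
post+x-y [ 616.3 -124.2  127.2] [0.1, 0.1]
freeendtop [615.5  56.5  58.5] [0.3, 0.3]
[614.5  55.8  50. ]
edge [600.5  56.1  38. ]
edge [626.6  52.6  38. ]
```

Call:
{"method": "jog_arm", "body": {"increments": [[[0,0,0],6,0],[[0,0,0],3.5,0],[[0,-15,-24.5],0,0],[[0,-15,-24.5],0,0],[[0,-14.5,-24.7],0,0],[[30,0,0],0,0],[[30,0,0],0,0],[[0,0,0],0,0]]}}

```text
time: 1.92
ee_pos: [615.0, 80.6, 237.9]
tcp_rot: [1.323, 1.132, -1.337]
contact_force: [-0.2, 0.0, -1.3]
opening: 44.4
```

```bash
python3 - <<'E'
from h import *
np.set_printoptions(suppress=True,precision=3)
s=st()
snap('wrist','w1'); 
for c,q in [('wrist','tube_free_end'),('wrist','tube')]:
    print(q,[(round(r['confidence'],2),tow(c,r['at']).round(0)) for r in viewer.boxes_of(c,q)[:2]])
print('can',atz('scene',408,240,0),'saw edge',atz('scene',230,312,22),atz('scene',350,297,22))
E
```

```text
t 1.9167 p [615.   80.6 237.9] R
 [[-0.009  0.987 -0.163]
 [-0.001 -0.163 -0.987]
 [-1.    -0.009  0.003]] F [-0.2  0.  -1.3] op 44.35390029844172
tube_free_end [(0.78, array([610.,  15.,  58.]))]
tube [(0.88, array([614.,  15.,  54.]))]
can [627.361 366.53    0.   ] saw edge [ 745.197 -110.251   22.   ] [758.836 167.458  22.   ]
```

View pics/w1.png

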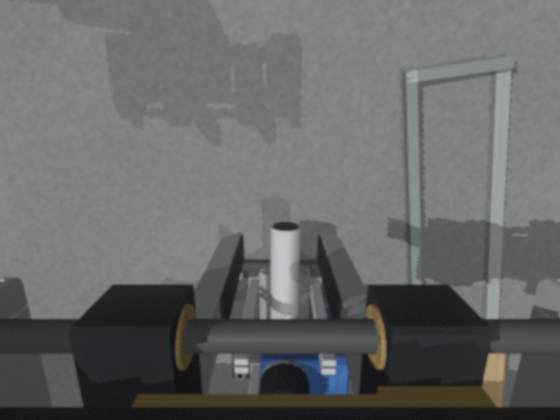

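```bash
python3 - <<'E'
from h import *
p=atz('wrist',286,224,50); s=robot.read_state(); print(p); M=R.from_rotvec(s['tcp_rot']).as_matrix(); print(M.T@(p-np.array(s['ee_pos'])))
E
```

```text
[621.35519232  58.20395317  50.        ]
[193.61317665   5.70437233  20.76085392]
```

Call:
{"method": "jog_arm", "body": {"increments": [[[31,0,0],0,0],[[31,0,0],0,0],[[30,0,0],0,0],[[30,0,0],0,0],[[0,0,0],0,0],[[0,0,0],0,0]]}}

```text
time: 2.57
ee_pos: [618.8, 79.6, 121.2]
tcp_rot: [1.331, 1.126, -1.331]
contact_force: [1.0, -0.4, 0.6]
opening: 0.2
```

Call:
{"method": "jog_arm", "body": {"increments": [[[2,2,6],0,0],[[0,0,7],0,0],[[0,0,5],0,0],[[0,0,4],0,0],[[0,0,2],0,0],[[0,0,1],0,0],[[0,0,0],0,0]]}}

```text
time: 3.15
ee_pos: [617.5, 56.4, 120.2]
tcp_rot: [1.333, 1.126, -1.326]
contact_force: [0.2, 2.2, 1.4]
opening: 0.5
```

```bash
python3 - <<'E'
from h import *
st();snap('side','s2');snap('wrist','w2')
import cv2
cv2.imwrite('pics/s2z.png',cv2.resize(cv2.imread('pics/s2.png')[170:310,270:410],None,fx=4,fy=4,interpolation=cv2.INTER_CUBIC))
E
```

```text
t 3.15 p [617.5  56.4 120.2] R
 [[ 0.004  0.986 -0.164]
 [ 0.002 -0.164 -0.986]
 [-1.     0.003 -0.003]] F [0.2 2.2 1.4] op 0.5268905294930528
```

View pics/s2z.png

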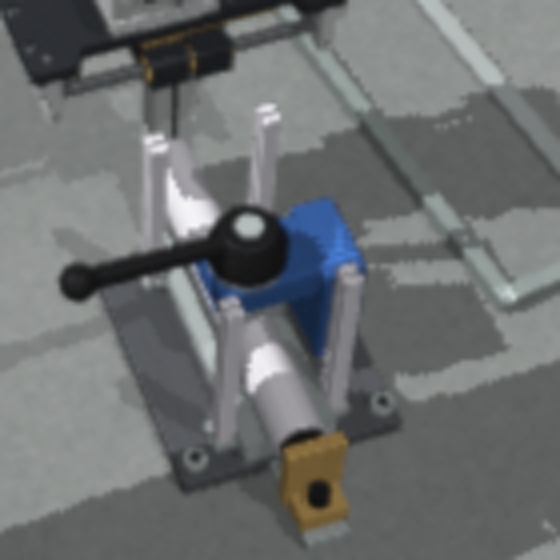

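Call:
{"method": "jog_arm", "body": {"increments": [[[0,0,4],0,0],[[0,0,3],0,0],[[0,0,2],0,0],[[0,0,1],0,0],[[0,0,0],0,0]]}}

```text
time: 3.67
ee_pos: [614.4, 44.8, 118.6]
tcp_rot: [1.33, 1.126, -1.331]
contact_force: [1.4, 3.0, 1.3]
opening: 0.5
```

Call:
{"method": "jog_arm", "body": {"increments": [[[0,0,1],0,0],[[0,0,0.5],0,0],[[0,0,0],0,0]]}}

```text
time: 3.92
ee_pos: [614.3, 44.7, 118.6]
tcp_rot: [1.331, 1.127, -1.329]
contact_force: [2.1, 5.3, 2.3]
opening: 0.4
```

Call:
{"method": "jog_arm", "body": {"increments": [[[0,0,1],0,0],[[0,0,1],0,0],[[0,0,0],0,0],[[0,0,0],0,0]]}}

```text
time: 4.25
ee_pos: [614.2, 44.5, 118.7]
tcp_rot: [1.332, 1.129, -1.327]
contact_force: [2.3, 7.3, 1.4]
opening: 0.6
```

```bash
python3 - <<'E'
from h import *
st();snap('side','s3')
import cv2
cv2.imwrite('pics/s3z.png',cv2.resize(cv2.imread('pics/s3.png')[170:310,270:410],None,fx=5,fy=4,interpolation=cv2.INTER_CUBIC))
E
```

```text
t 4.25 p [614.2  44.5 118.7] R
 [[ 0.001  0.987 -0.163]
 [ 0.003 -0.163 -0.987]
 [-1.     0.    -0.003]] F [2.3 7.3 1.4] op 0.6197523086974104
```

View pics/s3z.png

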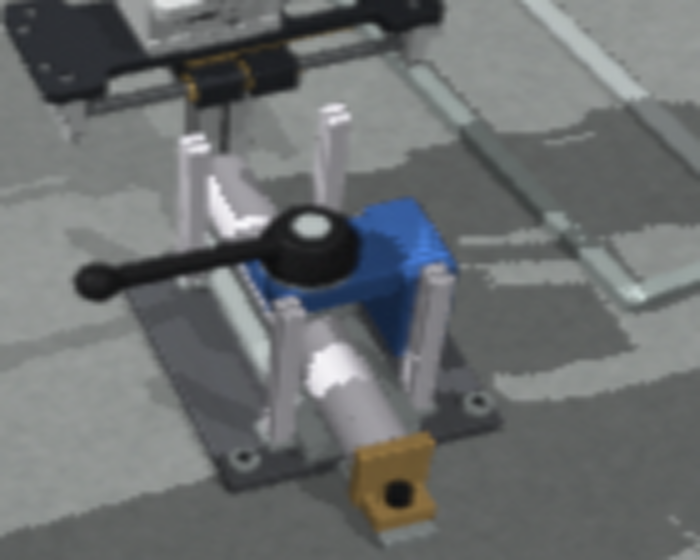

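Call:
{"method": "jog_arm", "body": {"increments": [[[0,0,-15],0,0],[[0,0,-14],0,0],[[-30,0,0],0,0],[[-30,0,0],0,0],[[-30,0,0],0,0],[[-30,0,0],0,0],[[-30,0,0],0,0],[[0,0,0],0,0]]}}

```text
time: 4.97
ee_pos: [621.1, 69.9, 274.4]
tcp_rot: [1.335, 1.12, -1.324]
contact_force: [0.2, -0.3, 0.1]
opening: 0.0
```

Call:
{"method": "jog_arm", "body": {"increments": [[[0,-16,25],0,40],[[0,-16,25],0,40],[[0,-16,25],0,40],[[0,-16,25],0,40],[[0,-16,25],0,40],[[0,-16.7,23.5],0,40],[[0,0,0],-6.8,40],[[0,0,0],-6.8,40]]}}

```text
time: 5.63
ee_pos: [496.7, -62.2, 268.2]
tcp_rot: [1.152, 1.244, -1.158]
contact_force: [0.5, 0.2, -0.0]
opening: 37.2
```

Call:
{"method": "jog_arm", "body": {"increments": [[[0,0,0],-6.8,50],[[0,0,0],-6.8,50],[[0,0,0],-6.8,50],[[0,0,0],-6.8,50],[[0,0,0],-6.8,50],[[0,0,0],-6.8,50],[[0,0,0],-6.8,50],[[0,0,0],-6.8,50]]}}

```text
time: 6.3
ee_pos: [497.9, -60.7, 267.9]
tcp_rot: [0.425, 1.531, -0.428]
contact_force: [-0.2, 0.4, -0.0]
opening: 47.3
```

Call:
{"method": "jog_arm", "body": {"increments": [[[0,0,0],-6.8,50],[[0,0,0],-6.8,50],[[0,0,0],-6.8,50],[[0,0,0],-6.8,50],[[0,0,0],0,50],[[0,0,0],0,50],[[0,0,0],0,50]]}}

```text
time: 6.88
ee_pos: [498.4, -60.5, 268.3]
tcp_rot: [0.061, 1.571, -0.062]
contact_force: [0.9, -1.0, 0.1]
opening: 47.4
```

```bash
python3 - <<'E'
from h import *
s=st();print(np.round(s['q'],2));snap('wrist','w4');snap('side','s4');snap('scene','c4')
for c in ['wrist','side','scene']: print(c,[(round(r['confidence'],2),tow(c,r['at']).round(1)) for r in viewer.boxes_of(c,'grip')[:2]])
import cv2
cv2.imwrite('pics/m4.png',np.hstack([cv2.imread('pics/w4.png'),cv2.imread('pics/s4.png')])[:,::1])
cv2.imwrite('pics/m4.png',cv2.resize(cv2.imread('pics/m4.png'),(800,300),interpolation=cv2.INTER_AREA))
E
```

```text
t 6.8833 p [498.4 -60.5 268.3] R
 [[-0.001  0.078  0.997]
 [-0.     0.997 -0.078]
 [-1.    -0.    -0.001]] F [ 0.9 -1.   0.1] op 47.35304268853176
[ 0.34  0.49 -0.4   1.95  0.27  0.75  1.28]
wrist [(0.95, array([551., -64., 117.]))]
side [(0.77, array([580.2, -68. , 113.6]))]
scene [(0.82, array([590. , -65.8, 112.1])), (0.31, array([816.7, -49.2,   4.1]))]
```

View pics/w4.png

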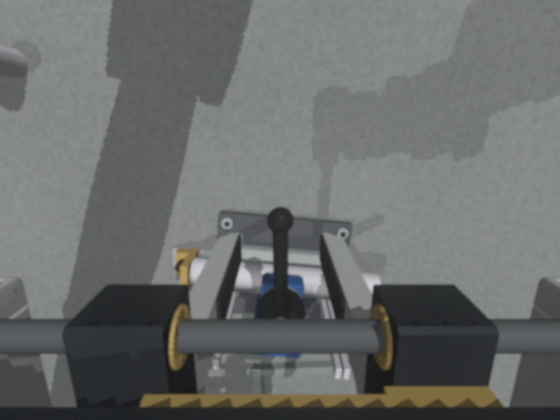

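View pics/s4.png

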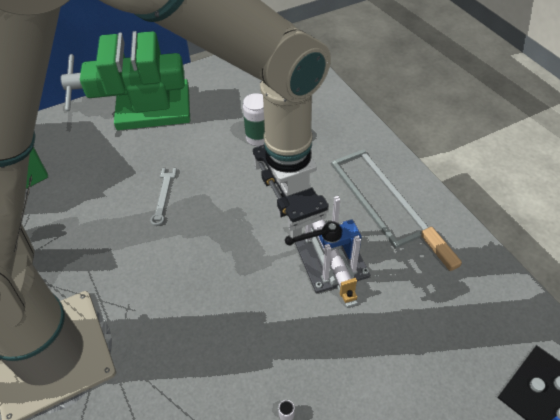

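```bash
python3 - <<'E'
from h import *
s=robot.read_state();M=R.from_rotvec(s['tcp_rot']).as_matrix()
a=atz('wrist',280,219,122);print(a,M.T@(a-np.array(s['ee_pos'])))
print(tri(ray('wrist',280,219),ray('side',289.6,240.4)))
E
```

```text
[498.47047828 -61.07914292 122.        ] [146.68981779  -1.02084652  -0.25229706]
(array([498.7591185 , -61.08735439, 121.7196064 ]), np.float64(0.3711314377461074))
```

Call:
{"method": "jog_arm", "body": {"increments": [[[24,-0.7,0],0,45],[[24,0,0],0,45],[[20,0,0],0,45],[[0,0,0],0,0],[[0,0,0],0,0],[[0,0,0],0,0],[[0,0,0],0,0],[[0,0,0],0,0]]}}

```text
time: 7.85
ee_pos: [499.5, -60.8, 201.9]
tcp_rot: [0.059, 1.568, -0.059]
contact_force: [0.7, -0.1, -0.8]
opening: 18.5
```

```bash
python3 - <<'E'
from h import *
st();snap('side','s5')
import cv2
cv2.imwrite('pics/s5z.png',cv2.resize(cv2.imread('pics/s5.png')[150:310,240:400],None,fx=4,fy=3.6,interpolation=cv2.INTER_CUBIC))
E
```

```text
t 7.85 p [499.5 -60.8 201.9] R
 [[ 0.002  0.075  0.997]
 [-0.     0.997 -0.075]
 [-1.     0.     0.002]] F [ 0.7 -0.1 -0.8] op 18.527971351830935
```

View pics/s5z.png

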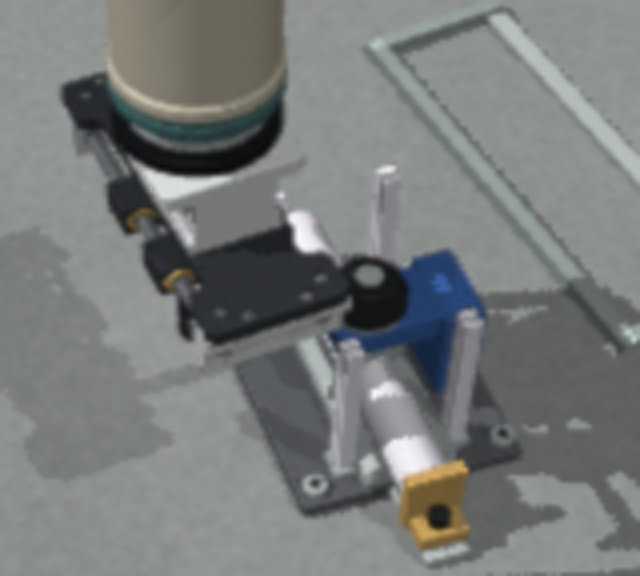

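Call:
{"method": "jog_arm", "body": {"increments": [[[0,0,0],0,35],[[1.5,0,0],0,35],[[1,0,0],0,35],[[0,0,0],0,0],[[0,0,0],0,0],[[0,0,0],0,0],[[0,0,0],0,0]]}}

```text
time: 8.48
ee_pos: [498.7, -60.8, 198.1]
tcp_rot: [0.059, 1.57, -0.059]
contact_force: [-0.0, -0.1, 0.9]
opening: 18.2
```

Call:
{"method": "jog_arm", "body": {"increments": [[[0,6.63,0.23],4,0],[[0,6.63,0.23],4,0],[[0,6.63,0.23],4,0],[[0,6.63,0.23],4,0],[[0,6.63,0.23],4,0]]}}

```text
time: 8.9
ee_pos: [506.0, -30.6, 197.9]
tcp_rot: [0.333, 1.546, -0.338]
contact_force: [-0.6, -5.2, -0.6]
opening: 18.5
```

```bash
cat >> h.py <<'E'
HUB=np.array([593.5,-68.0])
def lev():
    s=robot.read_state();M=R.from_rotvec(s['tcp_rot']).as_matrix();p=np.array(s['ee_pos']);g=p+M[:,0]*78;d=g[:2]-HUB
    a=np.degrees(np.arctan2(d[1],d[0]))%360;t=np.array([np.sin(np.radians(a)),-np.cos(np.radians(a))])
    F=np.array(s['contact_force']);u=d/np.linalg.norm(d)
    ya=np.degrees(np.arctan2(M[1,1],M[0,1]))
    print('t %.2f lever %.1f rel-x %.1f (post -47) r %.1f gz %.1f yt+90 %.1f | tangF %.1f radF(out) %.1f Fz %.1f op %.1f'%(s['time'],a,a-170.5,np.linalg.norm(d),g[2],(ya+90)%360,F[:2]@t,F[:2]@u,F[2],s['opening']))
E
python3 -c "
from h import *
lev()"
```

```text
t 8.90 lever 157.0 rel-x -13.5 (post -47) r 95.3 gz 119.9 yt+90 155.5 | tangF -5.1 radF(out) -1.5 Fz -0.6 op 18.5
```

Call:
{"method": "jog_arm", "body": {"increments": [[[0,6.63,0.23],4,0],[[0,6.63,0.23],4,0],[[0,6.63,0.23],4,0],[[0,6.63,0.23],4,0],[[0,6.63,0.23],4,0],[[0,6.63,0.23],4,0],[[0,0,0],0,0],[[0,0,0],0,0]]}}

```text
time: 9.57
ee_pos: [529.2, 2.1, 197.8]
tcp_rot: [0.655, 1.471, -0.659]
contact_force: [-2.8, -3.0, 0.4]
opening: 18.4
```

```bash
python3 -c "
from h import *
lev()"
```

```text
t 9.57 lever 132.7 rel-x -37.8 (post -47) r 95.2 gz 119.8 yt+90 131.8 | tangF -4.1 radF(out) -0.3 Fz 0.4 op 18.4
```

Call:
{"method": "jog_arm", "body": {"increments": [[[0,-2,0],-1,0],[[-3,0,0],0,0],[[-3,0,0],0,0],[[-3,0,0],0,0],[[0,0,0],0,0],[[0,0,0],0,0]]}}

```text
time: 10.07
ee_pos: [529.6, 1.3, 207.3]
tcp_rot: [0.646, 1.471, -0.644]
contact_force: [3.0, -3.8, -6.1]
opening: 18.3
```

```bash
python3 -c "
from h import *
lev()"
```

```text
t 10.07 lever 132.6 rel-x -37.9 (post -47) r 94.2 gz 129.3 yt+90 132.7 | tangF -0.3 radF(out) -4.8 Fz -6.1 op 18.3
```

Call:
{"method": "jog_arm", "body": {"increments": [[[0,-8.28,0.36],-5,0],[[0,-8.28,0.36],-5,0],[[0,-8.28,0.36],-5,0],[[0,-8.28,0.36],-5,0],[[0,-8.28,0.36],-5,0],[[0,-8.28,0.36],-5,0]]}}

```text
time: 10.57
ee_pos: [503.5, -39.6, 207.5]
tcp_rot: [0.234, 1.555, -0.232]
contact_force: [3.1, -1.3, -7.1]
opening: 18.5
```

```bash
python3 -c "
from h import *
lev()"
```

```text
t 10.57 lever 162.4 rel-x -8.1 (post -47) r 94.2 gz 129.5 yt+90 163.0 | tangF -0.3 radF(out) -3.3 Fz -7.1 op 18.5
```

Call:
{"method": "jog_arm", "body": {"increments": [[[0,-8.28,0.36],-5,0],[[0,-8.28,0.36],-5,0],[[0,-8.28,0.36],-5,0],[[0,-8.28,0.36],-5,0],[[0,-8.28,0.36],-5,0],[[0,-8.28,0.36],-5,0],[[0,0,0],0,0]]}}

```text
time: 11.15
ee_pos: [501.8, -89.3, 207.3]
tcp_rot: [-0.174, 1.561, 0.176]
contact_force: [2.2, 1.4, -7.0]
opening: 18.6
```

```bash
python3 -c "
from h import *
lev()"
```

```text
t 11.15 lever 193.0 rel-x 22.5 (post -47) r 93.9 gz 129.3 yt+90 192.8 | tangF 0.9 radF(out) -2.5 Fz -7.0 op 18.6
```

Call:
{"method": "jog_arm", "body": {"increments": [[[0,-6.63,0.23],-4,0],[[0,-5.5,0.2],-3.3,0],[[0,0,0],0,0],[[3,0,0],0,0],[[3,0,0],0,0],[[3,0,0],0,0],[[0,0,0],0,0]]}}

```text
time: 11.73
ee_pos: [504.3, -100.5, 198.1]
tcp_rot: [-0.274, 1.553, 0.273]
contact_force: [2.1, -0.5, -0.8]
opening: 18.1
```

```bash
python3 -c "
from h import *
lev()"
```

```text
t 11.73 lever 200.1 rel-x 29.6 (post -47) r 94.9 gz 120.1 yt+90 200.0 | tangF -1.2 radF(out) -1.8 Fz -0.8 op 18.1
```

Call:
{"method": "jog_arm", "body": {"increments": [[[0,6.63,0.23],4,0],[[0,6.63,0.23],4,0],[[0,6.63,0.23],4,0],[[0,6.63,0.23],4,0],[[0,6.63,0.23],4,0],[[0,6.63,0.23],4,0],[[0,6.63,0.23],4,0],[[0,6.63,0.23],4,0]]}}

```text
time: 12.4
ee_pos: [500.1, -49.8, 198.4]
tcp_rot: [0.166, 1.564, -0.17]
contact_force: [1.2, -5.6, -1.6]
opening: 18.1
```

```bash
python3 -c "
from h import *
lev()"
```

```text
t 12.40 lever 169.1 rel-x -1.4 (post -47) r 95.1 gz 120.4 yt+90 167.7 | tangF -5.2 radF(out) -2.2 Fz -1.6 op 18.1
```

Call:
{"method": "jog_arm", "body": {"increments": [[[0,3.32,0.06],2,0],[[0,3.32,0.06],2,0],[[0,3.32,0.06],2,0],[[0,3.32,0.06],2,0],[[0,3.32,0.06],2,0]]}}

```text
time: 12.82
ee_pos: [504.3, -34.8, 198.2]
tcp_rot: [0.3, 1.551, -0.307]
contact_force: [0.8, -7.4, -1.2]
opening: 18.2
```

```bash
python3 -c "
from h import *
lev()"
```

```text
t 12.82 lever 159.8 rel-x -10.7 (post -47) r 95.2 gz 120.2 yt+90 157.8 | tangF -6.7 radF(out) -3.3 Fz -1.2 op 18.2
```

Call:
{"method": "jog_arm", "body": {"increments": [[[0,3.32,0.06],2,0],[[0,3.32,0.06],2,0],[[0,3.32,0.06],2,0],[[0,3.32,0.06],2,0]]}}

```text
time: 13.15
ee_pos: [509.4, -23.6, 198.0]
tcp_rot: [0.409, 1.534, -0.417]
contact_force: [-0.4, -8.2, -0.1]
opening: 17.9
```

```bash
python3 -c "
from h import *
lev()"
```

```text
t 13.15 lever 152.5 rel-x -18.0 (post -47) r 95.3 gz 120.0 yt+90 149.8 | tangF -7.4 radF(out) -3.4 Fz -0.1 op 17.9
```

Call:
{"method": "jog_arm", "body": {"increments": [[[0,3.32,0.06],2,0],[[0,3.32,0.06],2,0],[[0,3.32,0.06],2,0],[[0,3.32,0.06],2,0]]}}

```text
time: 13.48
ee_pos: [515.7, -13.1, 197.7]
tcp_rot: [0.516, 1.511, -0.528]
contact_force: [-2.8, -9.2, 0.3]
opening: 18.7
```

```bash
python3 -c "
from h import *
lev()"
```

```text
t 13.48 lever 145.2 rel-x -25.3 (post -47) r 95.3 gz 119.7 yt+90 141.8 | tangF -9.2 radF(out) -3.0 Fz 0.3 op 18.7
```

Call:
{"method": "jog_arm", "body": {"increments": [[[0,3.32,0.06],2,0],[[0,3.32,0.06],1,0],[[0,3.32,0.06],1,0]]}}

```text
time: 13.73
ee_pos: [520.4, -7.8, 197.3]
tcp_rot: [0.569, 1.5, -0.588]
contact_force: [-6.6, -13.7, 1.3]
opening: 18.4
```

```bash
python3 -c "
from h import *
lev()"
```

```text
t 13.73 lever 141.2 rel-x -29.3 (post -47) r 95.0 gz 119.3 yt+90 137.7 | tangF -14.9 radF(out) -3.4 Fz 1.3 op 18.4
```

Call:
{"method": "jog_arm", "body": {"increments": [[[0,0,0],0,0]]}}

```text
time: 13.82
ee_pos: [520.6, -7.5, 197.3]
tcp_rot: [0.569, 1.5, -0.587]
contact_force: [-5.0, -12.6, 1.2]
opening: 18.4
```

```bash
python3 -c "
from h import *
lev();print(robot.read_state()['ft_torque'])
snap('side','s6')
snap('scene','c6')
import cv2
cv2.imwrite('pics/s6z.png',cv2.resize(cv2.imread('pics/s6.png')[150:310,240:400],None,fx=4,fy=3.6,interpolation=cv2.INTER_CUBIC))
cv2.imwrite('pics/c6z.png',cv2.resize(cv2.imread('pics/c6.png')[150:310,180:340],None,fx=4,fy=3.6,interpolation=cv2.INTER_CUBIC))
lev()"
```

```text
t 13.82 lever 140.9 rel-x -29.6 (post -47) r 95.0 gz 119.3 yt+90 137.7 | tangF -12.9 radF(out) -4.0 Fz 1.2 op 18.4
[-2.71060565  1.13604942  0.03713625]
t 13.92 lever 141.0 rel-x -29.5 (post -47) r 95.0 gz 119.3 yt+90 137.7 | tangF -13.4 radF(out) -3.5 Fz 1.4 op 18.6
```

View pics/s6z.png

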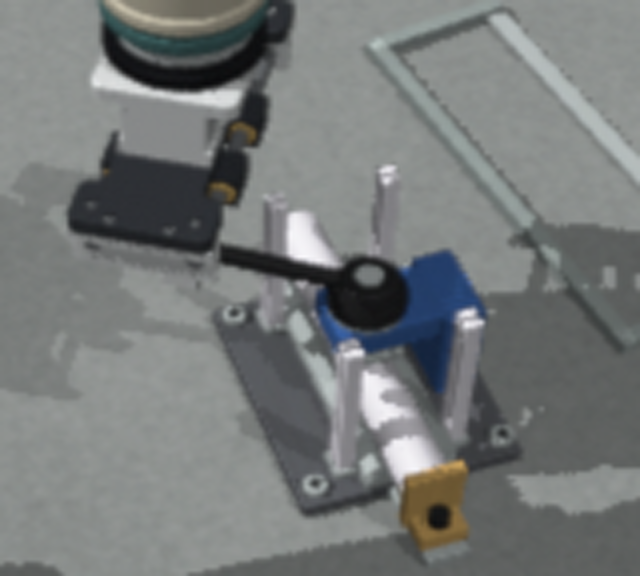

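View pics/c6z.png

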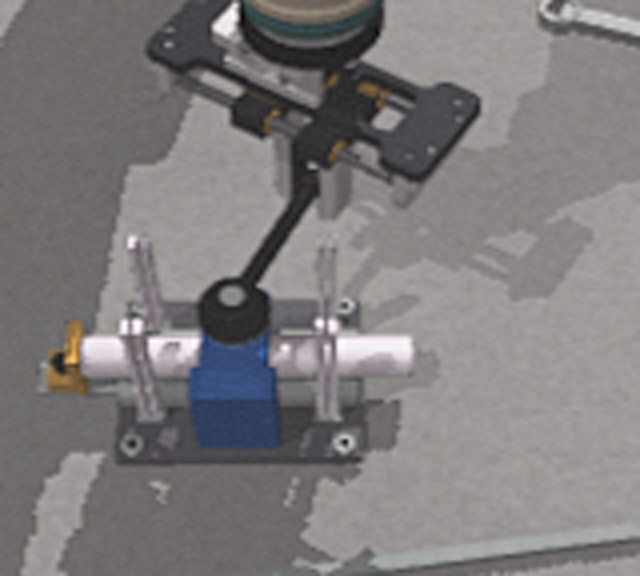

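Call:
{"method": "jog_arm", "body": {"increments": [[[0,-1.5,0],0,0],[[0,0,0],0,0],[[0,0,0],0,0]]}}

```text
time: 14.17
ee_pos: [520.0, -8.2, 197.5]
tcp_rot: [0.569, 1.499, -0.585]
contact_force: [-5.0, -12.0, 1.4]
opening: 18.3
```

```bash
python3 -c "
from h import *
lev()"
```

```text
t 14.17 lever 141.4 rel-x -29.1 (post -47) r 94.9 gz 119.5 yt+90 137.8 | tangF -12.5 radF(out) -3.6 Fz 1.4 op 18.3
```

Call:
{"method": "jog_arm", "body": {"increments": [[[0,1.0,0],0,0],[[0,0,0],0,0],[[0,0,0],0,0]]}}

```text
time: 14.42
ee_pos: [520.3, -8.0, 197.4]
tcp_rot: [0.569, 1.5, -0.586]
contact_force: [-5.7, -12.9, 1.2]
opening: 18.1
```

```bash
python3 -c "
from h import *
lev()"
```

```text
t 14.42 lever 141.2 rel-x -29.3 (post -47) r 95.0 gz 119.4 yt+90 137.7 | tangF -13.6 radF(out) -3.7 Fz 1.2 op 18.1
```

Call:
{"method": "jog_arm", "body": {"increments": [[[0,-2,0],0,0],[[0,-2,0],0,0],[[0,-1.5,0],0,0],[[0,0,0],0,0],[[0,0,0],0,0]]}}

```text
time: 14.83
ee_pos: [518.7, -9.9, 198.0]
tcp_rot: [0.571, 1.496, -0.581]
contact_force: [-1.8, -9.3, -0.1]
opening: 18.3
```

```bash
python3 -c "
from h import *
lev()"
```

```text
t 14.83 lever 142.5 rel-x -28.0 (post -47) r 94.8 gz 120.0 yt+90 137.8 | tangF -8.5 radF(out) -4.2 Fz -0.1 op 18.3
```

Call:
{"method": "jog_arm", "body": {"increments": [[[0,-2,0],0,0],[[0,-2,0],0,0],[[0,-1.5,0],0,0],[[0,0,0],0,0],[[0,0,0],0,0]]}}

```text
time: 15.25
ee_pos: [517.4, -11.6, 198.4]
tcp_rot: [0.573, 1.493, -0.575]
contact_force: [1.8, -6.1, -1.5]
opening: 18.4
```

```bash
python3 -c "
from h import *
lev()"
```

```text
t 15.25 lever 143.5 rel-x -27.0 (post -47) r 94.7 gz 120.4 yt+90 138.0 | tangF -3.8 radF(out) -5.1 Fz -1.5 op 18.4
```

Call:
{"method": "jog_arm", "body": {"increments": [[[0,-1.5,0],-2,0],[[0,-1,0],-2,0],[[0,0,0],0,35],[[0,0,0],0,35],[[0,0,0],0,35],[[0,0,0],0,35]]}}

```text
time: 15.75
ee_pos: [515.3, -11.6, 198.2]
tcp_rot: [0.519, 1.509, -0.518]
contact_force: [-0.3, -0.2, -0.1]
opening: 32.9
```

```bash
python3 -c "
from h import *
lev()
snap('wrist','w7');snap('side','s7')
s=robot.read_state();print(s['ee_pos'],s['contact_force'])
r=viewer.boxes_of('side','grip');print([(q['confidence'],tow('side',q['at'])) for q in r])
import cv2
cv2.imwrite('pics/s7z.png',cv2.resize(cv2.imread('pics/s7.png')[190:270,250:350],None,fx=7,fy=7,interpolation=cv2.INTER_CUBIC))
"
```

```text
t 15.75 lever 144.2 rel-x -26.3 (post -47) r 96.5 gz 120.2 yt+90 142.0 | tangF -0.3 radF(out) 0.2 Fz -0.1 op 32.9
[515.26458676 -11.77935586 198.14034821] [-0.8938195   0.55108515  1.37104651]
[(0.74, array([582.97818714, -63.4343234 , 111.04045757])), (0.39, array([ 577.44463243, -114.63689224,   86.7947009 ]))]
```

View pics/s7z.png

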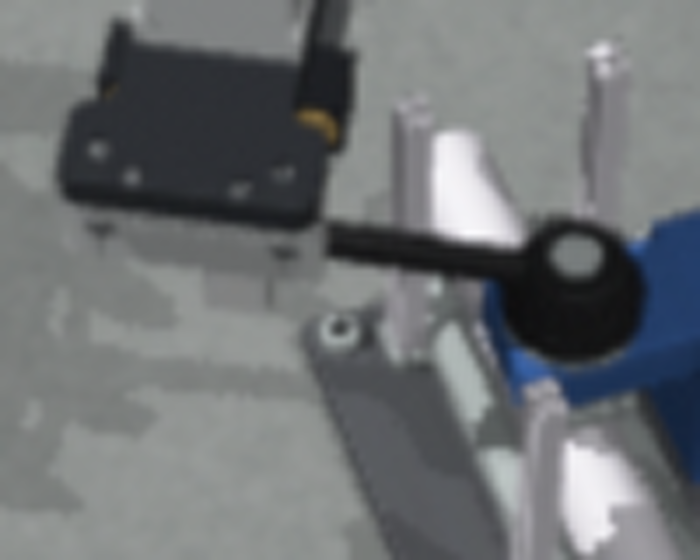

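View pics/w7.png

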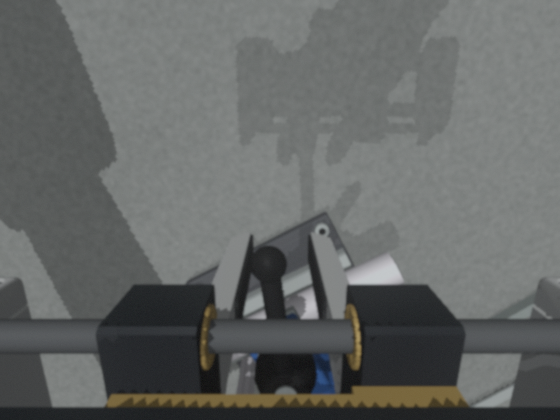

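```bash
python3 - <<'E'
from h import *
s=robot.read_state();M=R.from_rotvec(s['tcp_rot']).as_matrix()
a=atz('wrist',269,264,122);print(a,M.T@(a-np.array(s['ee_pos'])));d=a[:2]-HUB;print(np.linalg.norm(d),np.degrees(np.arctan2(d[1],d[0])))
E
```

```text
[513.07840052 -18.64525294 122.        ] [76.14814293 -6.66819179  2.50986677]
94.35849045272167 148.46255351767314
```

Call:
{"method": "jog_arm", "body": {"increments": [[[0,-3.5,1],0,40],[[0,-3.2,1],-6,40],[[0,0,0],0,40],[[0,0,0],0,0],[[0,0,0],0,0],[[0,0,0],0,0],[[0,0,0],0,0]]}}

```text
time: 16.48
ee_pos: [512.6, -19.3, 198.0]
tcp_rot: [0.438, 1.527, -0.439]
contact_force: [-1.0, -1.7, -0.1]
opening: 18.6
```

```bash
cat >> h.py <<'E'
def knob(name):
    lev(); s=robot.read_state();M=R.from_rotvec(s['tcp_rot']).as_matrix();f,cx,cy,P=K('wrist')
    im=snap('wrist',name); g=cv2.cvtColor(im,cv2.COLOR_RGB2GRAY)
    E_=np.array(s['ee_pos'])+M@np.array([78,0,0]); c=P[:3,:3].T@(E_-P[:3,3]); print('grasp px',(f*c[0]/c[2]+cx).round(1),(f*c[1]/c[2]+cy).round(1))
    u,v=int(f*c[0]/c[2]+cx),int(f*c[1]/c[2]+cy)
    cv2.imwrite(f'pics/{name}z.png',cv2.resize(im[v-50:v+50,u-60:u+60,::-1],None,fx=6,fy=6,interpolation=cv2.INTER_CUBIC)); print('crop origin',u-60,v-50)
E
python3 -c "
from h import *
knob('w8')"
```

```text
t 16.48 lever 149.0 rel-x -21.5 (post -47) r 94.5 gz 120.0 yt+90 147.9 | tangF -1.9 radF(out) -0.0 Fz -0.1 op 18.6
grasp px 281.4 258.4
crop origin 221 208
```

View pics/w8z.png

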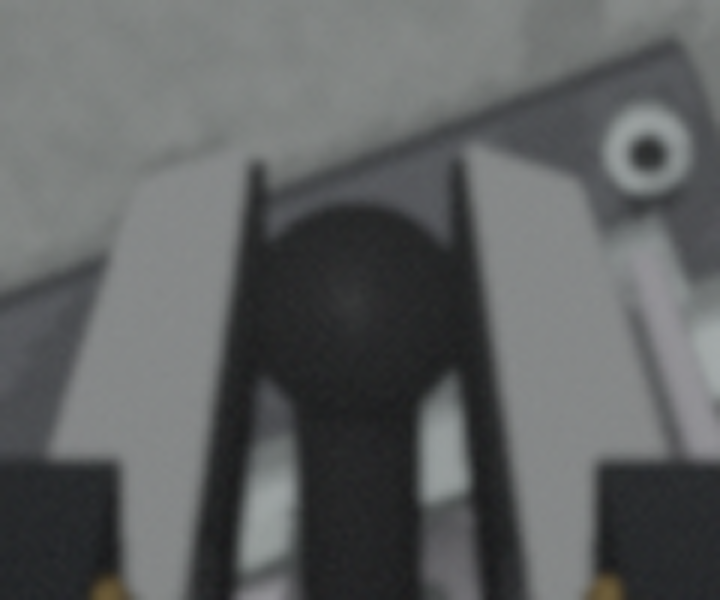

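Call:
{"method": "jog_arm", "body": {"increments": [[[0,1.66,0.01],1,0],[[0,1.66,0.01],1,0],[[0,1.66,0.01],1,0],[[0,0,0],0,0]]}}

```text
time: 16.87
ee_pos: [514.3, -16.4, 197.7]
tcp_rot: [0.477, 1.52, -0.483]
contact_force: [-4.0, -6.2, 1.3]
opening: 18.5
```

```bash
python3 -c "
from h import *
lev()"
```

```text
t 16.87 lever 147.1 rel-x -23.4 (post -47) r 94.6 gz 119.7 yt+90 144.9 | tangF -7.4 radF(out) -0.1 Fz 1.3 op 18.5
```

Call:
{"method": "jog_arm", "body": {"increments": [[[0,1.66,0.01],1,0],[[0,1.66,0.01],1,0],[[0,0,0],0,0]]}}

```text
time: 17.12
ee_pos: [515.4, -14.8, 197.5]
tcp_rot: [0.503, 1.515, -0.513]
contact_force: [-5.1, -7.1, 2.2]
opening: 18.3
```

```bash
python3 -c "
from h import *
knob('w9')"
```

```text
t 17.12 lever 146.0 rel-x -24.5 (post -47) r 94.7 gz 119.5 yt+90 142.9 | tangF -8.7 radF(out) 0.2 Fz 2.2 op 18.3
grasp px 281.3 258.3
crop origin 221 208
```

View pics/w9z.png

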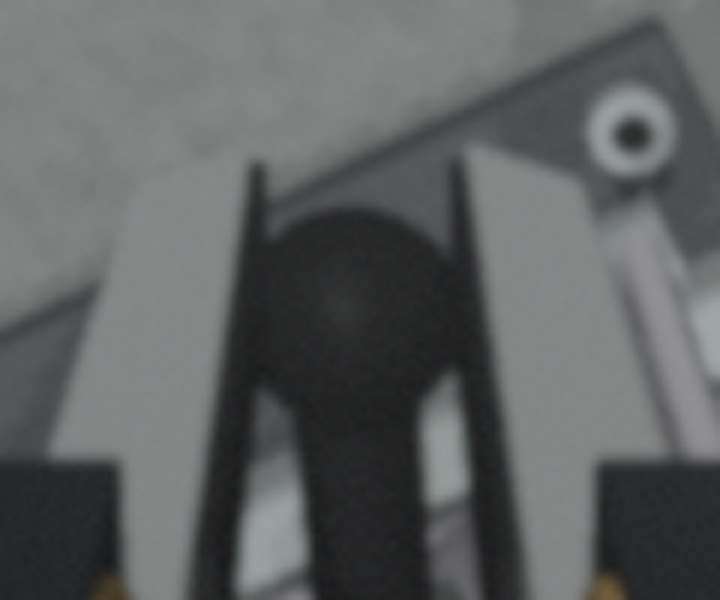

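Call:
{"method": "jog_arm", "body": {"increments": [[[0,1.66,0.01],1,0],[[0,1.66,0.01],1,0],[[0,0,0],0,0]]}}

```text
time: 17.42
ee_pos: [517.2, -12.3, 197.5]
tcp_rot: [0.53, 1.509, -0.54]
contact_force: [-5.2, -9.0, 1.1]
opening: 18.3
```

```bash
python3 -c "
from h import *
lev()"
```

```text
t 17.42 lever 144.3 rel-x -26.2 (post -47) r 94.7 gz 119.5 yt+90 140.9 | tangF -10.4 radF(out) -1.0 Fz 1.1 op 18.3
```

Call:
{"method": "jog_arm", "body": {"increments": [[[0,1.66,0.01],1,0],[[0,0,0],0,0]]}}

```text
time: 17.58
ee_pos: [518.0, -11.2, 197.4]
tcp_rot: [0.543, 1.505, -0.554]
contact_force: [-5.1, -8.0, 1.1]
opening: 18.6
```

```bash
python3 -c "
from h import *
lev()"
```

```text
t 17.58 lever 143.4 rel-x -27.1 (post -47) r 94.7 gz 119.4 yt+90 139.9 | tangF -9.4 radF(out) -0.7 Fz 1.1 op 18.6
```

Call:
{"method": "jog_arm", "body": {"increments": [[[0,1.66,0.01],1,0],[[0,1.66,0.01],1,0],[[0,0,0],0,0]]}}

```text
time: 17.83
ee_pos: [519.9, -8.7, 197.4]
tcp_rot: [0.57, 1.499, -0.581]
contact_force: [-6.1, -8.2, 1.6]
opening: 18.7
```

```bash
python3 -c "
from h import *
lev()"
```

```text
t 17.83 lever 141.5 rel-x -29.0 (post -47) r 94.7 gz 119.4 yt+90 137.9 | tangF -10.2 radF(out) -0.3 Fz 1.6 op 18.7
```

Call:
{"method": "jog_arm", "body": {"increments": [[[0,1.66,0.01],1,0],[[0,0,0],0,0]]}}

```text
time: 18.0
ee_pos: [520.9, -7.6, 197.3]
tcp_rot: [0.583, 1.495, -0.595]
contact_force: [-6.5, -9.5, 1.9]
opening: 18.2
```

```bash
python3 -c "
from h import *
lev()"
```

```text
t 18.00 lever 140.7 rel-x -29.8 (post -47) r 94.7 gz 119.3 yt+90 136.9 | tangF -11.5 radF(out) -1.0 Fz 1.9 op 18.2
```

Call:
{"method": "jog_arm", "body": {"increments": [[[0,1.66,0.01],1,0],[[0,1.66,0.01],1,0],[[0,0,0],0,0]]}}

```text
time: 18.25
ee_pos: [522.9, -5.2, 197.2]
tcp_rot: [0.61, 1.488, -0.623]
contact_force: [-6.5, -8.9, 1.8]
opening: 18.4
```

```bash
python3 -c "
from h import *
lev()"
```

```text
t 18.25 lever 138.8 rel-x -31.7 (post -47) r 94.7 gz 119.2 yt+90 134.9 | tangF -11.0 radF(out) -0.9 Fz 1.8 op 18.4
```

Call:
{"method": "jog_arm", "body": {"increments": [[[0,1.66,0.01],1,0],[[0,0,0],0,0]]}}

```text
time: 18.42
ee_pos: [523.5, -5.2, 197.1]
tcp_rot: [0.624, 1.484, -0.639]
contact_force: [-8.0, -11.5, 3.1]
opening: 18.8
```

```bash
python3 -c "
from h import *
knob('w10')"
```

```text
t 18.42 lever 138.6 rel-x -31.9 (post -47) r 94.3 gz 119.1 yt+90 133.8 | tangF -13.9 radF(out) -1.6 Fz 3.1 op 18.8
grasp px 281.0 258.2
crop origin 221 208
```

View pics/w10z.png

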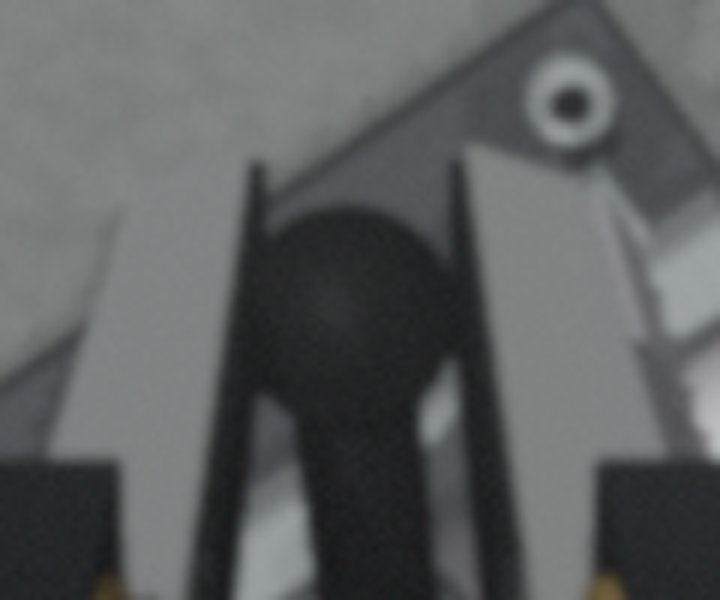

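Call:
{"method": "jog_arm", "body": {"increments": [[[0,0,0],0,0],[[0,0,0],0,0],[[0,0,0],0,0]]}}

```text
time: 18.72
ee_pos: [523.5, -5.3, 197.1]
tcp_rot: [0.623, 1.484, -0.639]
contact_force: [-8.7, -10.9, 2.9]
opening: 18.1
```

```bash
python3 -c "
from h import *
lev();print(robot.read_state()['ft_torque'])"
```

```text
t 18.72 lever 138.7 rel-x -31.8 (post -47) r 94.3 gz 119.2 yt+90 133.8 | tangF -13.9 radF(out) -0.6 Fz 2.9 op 18.1
[-2.42123867  1.73317698  0.16329031]
```

Call:
{"method": "jog_arm", "body": {"increments": [[[0,-2,0],0,0],[[0,-2,0],0,0],[[0,-2,0],0,0],[[0,-2,0],0,0],[[0,0,0],0,0],[[0,0,0],0,0]]}}

```text
time: 19.22
ee_pos: [521.1, -8.1, 198.0]
tcp_rot: [0.626, 1.479, -0.631]
contact_force: [-2.8, -6.3, 0.9]
opening: 18.2
```

```bash
python3 -c "
from h import *
lev();print(robot.read_state()['ft_torque'])"
```

```text
t 19.22 lever 140.5 rel-x -30.0 (post -47) r 94.0 gz 120.0 yt+90 133.9 | tangF -6.7 radF(out) -1.9 Fz 0.9 op 18.2
[-1.15326284  0.44625639  0.26665774]
```

Call:
{"method": "jog_arm", "body": {"increments": [[[0,-2,0],0,0],[[0,-2,0],0,0],[[0,-1.5,0],0,0],[[0,0,0],0,0],[[0,0,0],0,0]]}}

```text
time: 19.63
ee_pos: [519.4, -10.0, 198.6]
tcp_rot: [0.628, 1.475, -0.625]
contact_force: [4.1, -2.6, -2.1]
opening: 18.0
```

```bash
python3 -c "
from h import *
knob('w11')"
```

```text
t 19.63 lever 141.9 rel-x -28.6 (post -47) r 93.9 gz 120.6 yt+90 134.0 | tangF 0.5 radF(out) -4.9 Fz -2.1 op 18.0
grasp px 281.0 258.2
crop origin 221 208
```

Call:
{"method": "jog_arm", "body": {"increments": [[[0,0,0],0,14],[[0,0,0],0,24],[[0,0,0],0,34],[[0,0,0],0,44],[[0,0,0],0,44],[[0,0,0],0,44]]}}

```text
time: 20.18
ee_pos: [517.5, -9.8, 198.1]
tcp_rot: [0.628, 1.479, -0.627]
contact_force: [0.1, -0.3, 0.1]
opening: 41.1
```

```bash
python3 -c "
from h import *
knob('w12')"
```

```text
t 20.18 lever 142.6 rel-x -27.9 (post -47) r 95.8 gz 120.1 yt+90 134.0 | tangF -0.2 radF(out) -0.2 Fz 0.1 op 41.1
grasp px 281.1 258.2
crop origin 221 208
```

View pics/w11z.png

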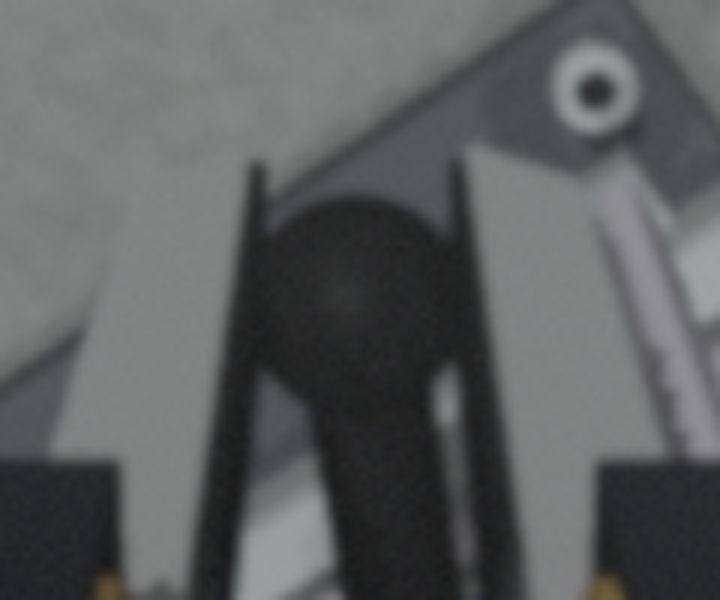

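View pics/w12z.png

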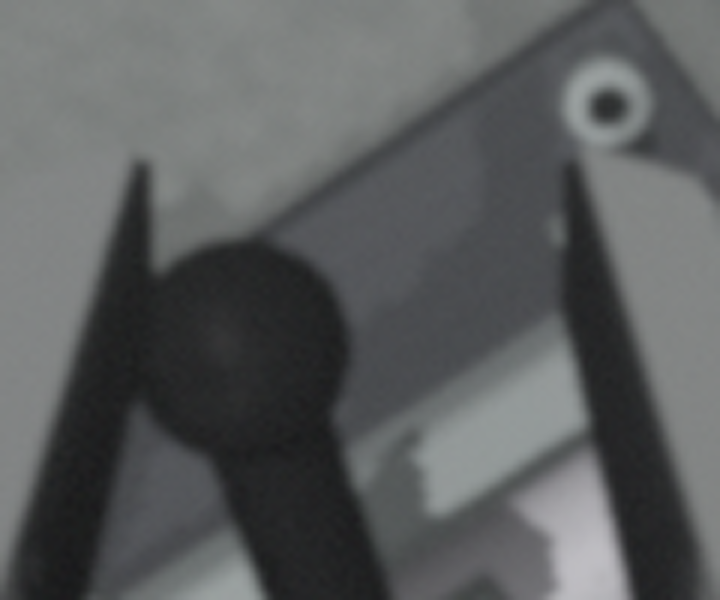

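```bash
python3 - <<'E'
from h import *
s=robot.read_state();M=R.from_rotvec(s['tcp_rot']).as_matrix()
for z in (119,122,125):
    a=atz('wrist',261.2,265.5,z);print(a,M.T@(a-np.array(s['ee_pos'])));d=a[:2]-HUB;print(np.linalg.norm(d),np.degrees(np.arctan2(d[1],d[0])))
E
```

```text
[512.97180179 -20.98271143 119.        ] [ 79.07879702 -11.00468077   4.93510091]
93.24921517761109 149.7210031412716
[512.07159583 -19.77128341 122.        ] [ 76.08025378 -10.81097925   3.43538534]
94.63928417407219 149.36243227074067
[511.17138987 -18.5598554  125.        ] [ 73.08171055 -10.61727773   1.93566977]
96.03295238576997 149.01425553596806
```

Call:
{"method": "jog_arm", "body": {"increments": [[[0,0,0],0,60],[[0,0,0],0,60],[[0,0,0],0,60]]}}

```text
time: 20.48
ee_pos: [517.9, -10.1, 198.2]
tcp_rot: [0.628, 1.478, -0.627]
contact_force: [0.0, -0.1, -1.3]
opening: 55.4
```

```bash
python3 -c "
from h import *
knob('w13')"
```

```text
t 20.48 lever 142.5 rel-x -28.0 (post -47) r 95.2 gz 120.2 yt+90 134.0 | tangF -0.0 radF(out) -0.1 Fz -1.3 op 55.4
grasp px 281.0 258.2
crop origin 221 208
```

View pics/w13z.png

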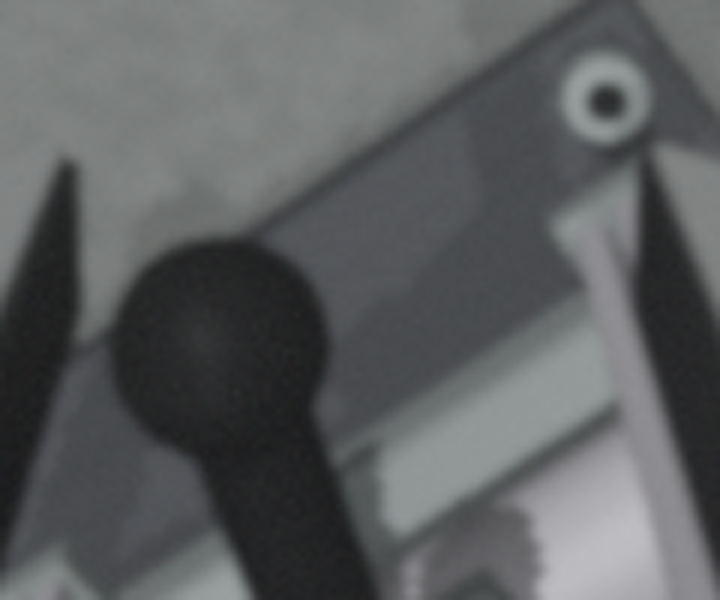

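Call:
{"method": "jog_arm", "body": {"increments": [[[0,-5,0],0,62],[[0,-4,0],0,62],[[-20,0,0],0,62],[[-30,0,0],0,62],[[-35,0,0],0,62],[[-35,0,0],0,62],[[0,0,0],0,62],[[0,0,0],0,62]]}}

```text
time: 21.2
ee_pos: [511.9, -17.0, 320.0]
tcp_rot: [0.629, 1.474, -0.626]
contact_force: [-0.4, 0.8, -1.2]
opening: 58.4
```

```bash
python3 -c "
from h import *
lev();snap('wrist','w14');snap('side','s14');snap('scene','c14')
cv2.imwrite('pics/s14z.png',cv2.resize(cv2.imread('pics/s14.png')[190:310,270:390],None,fx=5,fy=5,interpolation=cv2.INTER_CUBIC))
cv2.imwrite('pics/c14z.png',cv2.resize(cv2.imread('pics/c14.png')[185:285,180:310],None,fx=6,fy=6,interpolation=cv2.INTER_CUBIC))
"
```

```text
t 21.20 lever 147.9 rel-x -22.6 (post -47) r 95.9 gz 242.0 yt+90 134.0 | tangF 0.5 radF(out) 0.7 Fz -1.2 op 58.4
```

View pics/s14z.png

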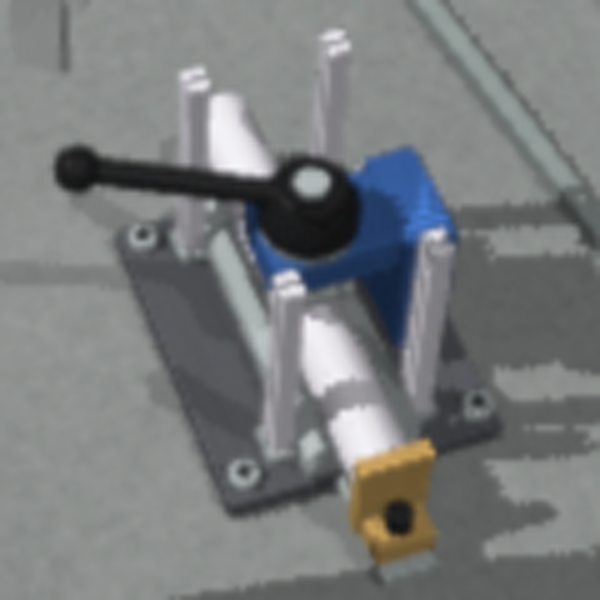

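View pics/c14z.png

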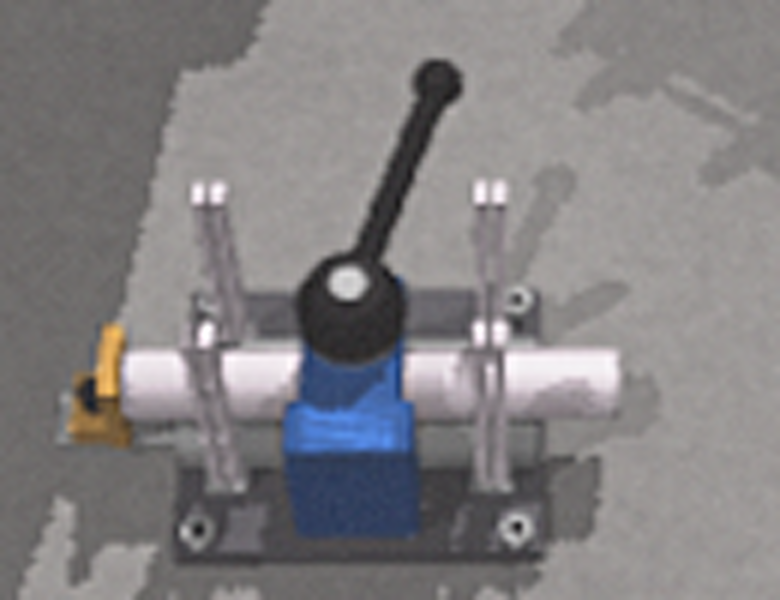

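View pics/w14.png

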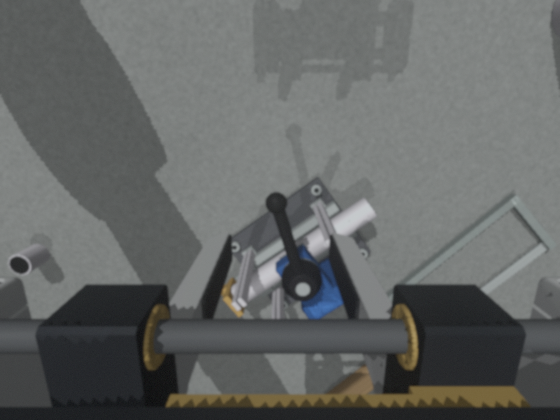

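```bash
python3 - <<'E'
from h import *
a=ray('scene',252.8,198.7);b=ray('side',285.2,223.4);c=ray('wrist',276.5,202)
for x,y in((a,b),(b,c),(a,c)):
    p,e=tri(x,y);d=p[:2]-HUB;print(p.round(1),round(e,1),np.linalg.norm(d).round(1),np.degrees(np.arctan2(d[1],d[0])).round(1))
E
```

```text
[512.2 -18.6 119.3] 1.2 95.1 148.7
[509.1 -20.  122.4] 3.6 97.1 150.4
[509.  -19.9 114.8] 2.6 97.2 150.4
```

```bash
python3 -c "
from h import *
lev();print(robot.finish_job())"
```

```text
t 21.35 lever 148.5 rel-x -22.0 (post -47) r 97.8 gz 238.9 yt+90 134.0 | tangF 0.9 radF(out) 1.3 Fz -0.1 op 58.5
the job is handed in; nothing more can be done
None
```

The tube is against the brass stop and clamped, and I handed the job in at about 21 s. I can't confirm the clamp force directly, because nothing measures the pad.

**What I did**
- I pushed the tube home with the closed fingers. It stopped advancing and the force rose to 7 N.
- I gripped the knob and turned it about 43° clockwise, at 4–5 N. I then lifted the lever about 9 mm, swung it back 67.5° with hardly any force, dropped it in and turned on.
- The force climbed with angle to about 11 N while turning. The first tightening ended with a 14.9 N reading, settling at about 13 N. I let go, gripped the knob again more squarely and turned on to 13.9 N.
- I eased off, let go and raised the hand clear.

**Last checks**
- **Tube:** the scene and side pictures show its end on the stop.
- **Lever:** the knob is 119.3 mm up by the same two cameras that gave 118.8 mm at the start, so it is dropped in. The other two camera pairs gave 122.4 and 114.8 mm, with rays missing each other by 2.6–3.6 mm.
- **Robot:** contact forces were about 1 N, and the hand hung well above the lever.
- **Other things:** I saw none of them touched or moved, but I did not measure their positions again.

**What disagreed**
- **Force readings:** they jumped from 9–11 N while turning to 13–15 N when it stuck. The gripper's twist on the knob probably added 1–2 N that these readings leave out, so the peak may have come close to 16 N.
- **Springing back:** when I let go, the lever went back about 8°, of which some 2° is tooth play. I judge it stopped where the collar's friction holds the pad at roughly 110–130 N. That is inferred from the force readings.

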